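# Push the loose mould base up out of its ring and lay it on the dish

### The arm

A 6-joint arm with a two-finger parallel gripper is mounted at the origin on the work surface. World frame = base frame: x ahead of the robot, y to its left, z up, the work surface at z = 0. Lengths are in m, angles in rad, forces in N, time in s.
With the tool pointing down it reaches from about 0.325 to 0.775 m from the base axis. Payload 5.5 kg.
Tool frame: the origin (TCP) lies on the mounting face of the last link; the fingertips stand 173 mm ahead of it and the grasp point (between the pads) lies 155 mm ahead of it; z points along the fingers, y is the line along which they close (so a half turn about z gives the same grasp; the last joint's range is limited). The gripper opens to 85 mm and grips with 20 to 120 N. Pads are 22 mm wide; open, the fingers measure 114 mm over their backs; the gripper's body (76 mm by 85 mm) begins 54 mm behind the grasp point. The pads swing forward as they close: fully open they stand 13 mm farther back than shut.
Start: joints at [-1.178, 0.091, 1.231, -0, 1.82, -0.057], TCP at [0.261, -0.54, 0.405] pointing down, gripper open.
Joint ranges: [-2.87, 2.87], [-0.86, 2.18], [0.17, 2.46], [-1.51, 4.65], [0.06, 2.69], [-2.65, 2.65]. Speed limits (rad/s): [2.57, 2.57, 3.01, 3.14, 3.14, 3.14].

### API

Orientations are given as a unit quaternion [x, y, z, w].
In Python, from workcell import * gives the robot as it stands.
- The arm moves only by the shell command python3 -m crank 'ROWS' [FORCE]. ROWS is a JSON object of lists of equal length, an entry for each row: "translation": the shift along the world's x, y, z each as a share of 250 mm, from -1 to 1, a list of three; "delta_rot": the turn, a rotation vector about the world's x, y, z each as a share of 180 degrees, from -1 to 1, a list of three; "claw": the opening in per cent of the stroke, from 0 (shut) to 100 (fully open). A call has 1 to 5 rows; each row is the pose to reach, as a shift and turn from the pose commanded when the call began, turning the shorter way round; what a row does not reach only later rows make up. A row lasts 1/8 s, in which the tool goes at most 62.5 mm and 10.7 degrees, less where a joint would pass 70% of its speed; a pose out of reach is approached as far as the arm can. A call with a number of a shift or a turn outside -1 to 1 is refused whole. A call with a gripper value outside its range is refused whole. The fingers move at their own pace and stop on an object; FORCE is the grip in N (left out, the last holds). Time passes only in rows, so rows that repeat a pose let the fingers close. It gives the time, the measured TCP pose, the force, the opening and the grip force at its end, in the units of the state.
- observe(): the state, without advancing time (a new reading comes with each control period).
- camera(name): name is "scene" or "top" or "wrist"; returns a dict with "img" (384x512x3 uint8, red, green, blue), "mtx" (3x3 intrinsics, pixels), "R" (3x3) and "t" (3): a world point X has camera coordinates R X + t; the wrist camera has in their place "T_tool_cam" (4x4, takes a point from camera to tool coordinates, whose origin is the TCP and whose axes are the flange's). Camera axes: x right, y down, z forward; pixel columns grow to the right and rows downward; lengths in m; the calibration is good to about 2 mm. A picture is of the moment at which its call begins: read the wrist's pose just before it. There is no depth.
- close_job(): hands the job in; it is judged then, once.
The state is a dict: "clock": time; "joint_positions": joint angles; "qvel": joint speeds; "tau": joint torques, N m; "position": TCP position; "orientation": TCP orientation; "ft_force": force on the tool from outside, world axes, zero at the start; "torque": the same for the moment, N m; "grip_width": opening from 0.0 (shut) to 1.0 (fully open); "grip_force": force on a finger pad.
Only numpy, scipy, OpenCV 4.12 (cv2) and the standard library are available. Lean on these libraries where they do the work, as an engineer would, in place of code of your own. Each camera call takes 0.05 s, during which the arm holds its last target. There are 200 camera calls.

### The job

Press the red paddle of the unmoulding stand gently down until it sits firmly on its rubber buffer (feel for it: well under 30 N), so that the loose metal base is pushed up through the ring. Then take the base from above, lift it away and lay it flat near the middle of the blue dish without dropping it, and leave the jar, white container, red whistle weight and tumbler where they are.

Things in the scene. Friction and masses are not known exactly. Their poses are not given: they have to be found in the camera images.
- stand: Fixed steel unmoulding stand. Origin on the table under the ring's axis, z up. A 12 mm thick foot plate (110 x 310 mm) reaches from 50 mm on the +y side to 260 mm on the -y side of the origin. Two columns carry the ring over the origin. The lever runs along the stand's -y axis: pivot (axis x) 100 mm to -y of the origin and 75 mm high, red paddle at its outer end.
- ring_rim (a point): Centre of the ring's upper rim, 131 mm above the table. Ring: inner diameter 64 mm, outer 74 mm, wall 15 mm high over an inner lip on which the loose base lies at the start (base top 5 mm below the rim, so it cannot be gripped there). A flat collar of 96 mm diameter lies 15 mm below the rim.
- lever (a joint): Lever angle in rad: 0 = paddle fully up, growing as it goes down. Starts between 0 and 0.05. 1 rad raises the plunger under the base by 99 mm; at 0 the plunger stands 7.5 mm below the base. The pivot is stiff: it takes about 5 to 9 N on the paddle, and the lever stays where it is left (springing back about 1 mm from the buffer).
- paddle (a point): Centre of the top face of the red paddle, 50 mm (along the stand's x) x 46 mm, 115 mm from the pivot. About 107 mm above the table when up; the face leans 0.22 rad at first (inner edge lower) and is level at lever angle 0.22. It moves nearly straight down, 29 to 63 mm in all.
- post: Brass post under the paddle, origin at its foot, with a sprung rubber buffer (9 N per mm) on a screw. Its height is set by hand, differs each time and is not reported: the paddle meets it at a lever angle between 0.30 and 0.53 rad. From there the force climbs steeply above the stiff pivot's 5 to 9 N; 15 to 20 N in all is firmly down, 30 N too much. The base then stands 7 to 30 mm clear of the rim.
- base_center (a point): Centre (half-way up) of the loose round metal base, diameter 60 mm, 10 mm thick, about 0.19 kg, flat on both sides, axis z.
- dish: Fixed blue ceramic dish, diameter 142 mm; origin on the table under its centre. Its flat floor is 8 mm above the table, the rim 12 mm (flat out to a radius of 66 mm). It changes places with a round cork trivet (130 mm, 9 mm thick).
- jar: Glass jar with steel lid, diameter 72 mm, 110 mm high, origin under its centre; leave alone.
- container: White plastic open container 110 x 140 x 70 mm, origin under its centre; leave alone.
- weight: Red whistle weight, diameter 30 mm, 44 mm high, origin under its centre; leave alone.
- tumbler: Steel tumbler, diameter 68 mm, 85 mm high, origin under its centre; leave alone.
Not all that is in view belongs to the job. Of the things like the part that bears base_center, leave any that is green or turquoise; of the rest the larger one is meant.

How it is judged:
On the way, in this order (a step that is already met when the one before it is completed fails the run):
1. the paddle is pressed firmly down on its buffer by the fingers or arm, over 3 N on the buffer (contact force between lever and post above 3 N), for 0.1 s.
2. the base is held by the fingers, lifted clear: its centre more than 30 mm above the ring's rim (contact force between the fingers and base above 1 N and z of base_center in the frame of ring_rim above 0.03 m), for 0.1 s.
At the end, for the whole second after the job is handed in: The base lies flat (within 0.08 rad) and still on the floor of the blue dish, its centre within 25 mm of the dish's centre (horizontal distance between base_center and dish below 0.025 m and height (world z) of base_center between 0.01 and 0.017 m and angle between base_center's own z axis and vertical below 0.08 rad and linear speed of base below 0.02 m/s); the robot touches nothing.
It fails at once if the paddle is pressed with more than 30 N (contact force between any of the fingers, the arm and lever above 30 N).
It fails at once if the base is dropped: faster than 0.6 m/s while nothing of the robot touches it (linear speed of base above 0.6 m/s and contact force between each of the fingers, the arm and base below 0.1 N).
It fails at once if jar, container, whistle weight or tumbler moved by more than 25 mm or tipped (distance of any of jar, container, weight, tumbler from where it was at the start of the episode above 0.025 m or angle between any of jar, weight, tumbler's own z axis and vertical above 0.3 rad).
It also fails if it takes over 45 s, if anything falls off the work surface, if the arm or the gripper's body presses on something with over 40 N, if the wrist force passes 120 N, or if a joint passes its speed limit or range.

## Working session

There is one attempt and no reset: what is moved stays moved. The work goes in short steps, Python scripts to look and compute and a shell command to move; the robot and the scene stay as the last step left them, time stands still between calls to the robot, and variables do not carry over. Pictures are saved under pics/ and viewed, at most 10 in all, crops included, and the job is handed in when it is done.

```bash
mkdir -p pics
cat > h.py <<'E'
from workcell import *
import numpy as np, cv2
from scipy.spatial.transform import Rotation as Ro
def ray(c,u,v,z):
    d=c["R"].T@(np.linalg.inv(c["mtx"])@[u,v,1]); o=-c["R"].T@c["t"]
    return o+d*(z-o[2])/d[2]
def wcam(s,c):
    T=np.eye(4);T[:3,:3]=Ro.from_quat(s["orientation"]).as_matrix();T[:3,3]=s["position"]
    W=np.linalg.inv(T@c["T_tool_cam"]); c["R"]=W[:3,:3];c["t"]=W[:3,3]; return c
def proj(c,X):
    p=c["mtx"]@(c["R"]@np.array(X)+c["t"]); return p[:2]/p[2]
def save(c,n): cv2.imwrite("pics/"+n,cv2.cvtColor(c["img"],cv2.COLOR_RGB2BGR))
E
python3 - <<'E'
from h import *
import pickle
s=observe(); print(s)
d={n:camera(n) for n in("scene","top")}
pickle.dump(d,open("c.pkl","wb"))
for n in d: print(n,-d[n]["R"].T@d[n]["t"])
a=d["top"]["img"];cv2.imwrite("pics/top.png",cv2.resize(a,(800,600))[:,:,::-1]); save(d["scene"],"scene.png")
E
```

```text
{'clock': 0.0, 'joint_positions': array([-1.17773775e+00,  9.18585892e-02,  1.23189700e+00, -5.49881822e-06,
        1.81980299e+00, -5.67137134e-02]), 'qvel': array([ 1.90276916e-03, -6.77648558e-05, -5.27027658e-04, -7.96729385e-04,
        1.93343904e-03, -5.68669447e-04]), 'tau': array([-1.14136135e-03, -4.58717930e+01, -4.18025994e+01, -5.64595721e-04,
        1.16537878e-02,  1.87070519e-06]), 'position': array([ 0.26086684, -0.54038153,  0.40354442]), 'orientation': array([ 9.74819182e-01,  2.22994610e-01, -1.67156637e-04, -9.68648288e-04]), 'ft_force': array([-0.90149088, -0.19351901,  0.45350157]), 'torque': array([ 0.02604154,  0.07430669, -0.00827448]), 'grip_force': 0.0, 'grip_width': 1.001426326088265}
scene [0.99180646 0.411281   0.8775042 ]
top [ 0.49050666 -0.0245137   1.2547858 ]
```

View pics/top.png

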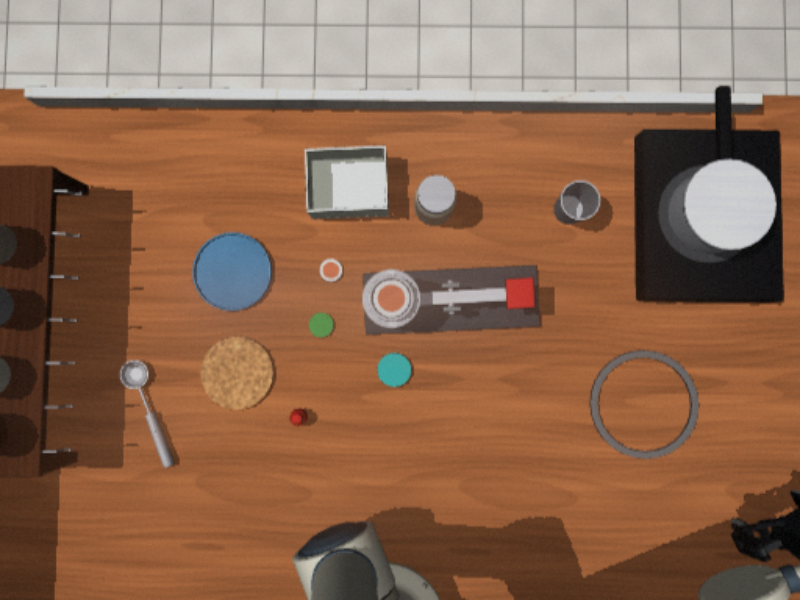

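View pics/scene.png

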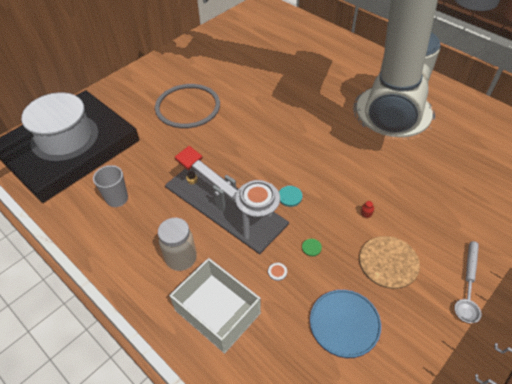

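The top view (800x600) shows the ring with the base at (391,298), the red paddle at (520,293), the blue dish at (232,272), the jar at (436,198), the container at (346,181), the tumbler at (578,202) and the weight at (298,417). The robot is at the bottom, so image up is +x and image left is +y.

Run:
```python
from h import *
import pickle
d=pickle.load(open("c.pkl","rb"));c=d["top"];a=c["img"]
h=cv2.cvtColor(a,cv2.COLOR_RGB2HSV)
def big(m,x0,x1,y0,y1):
    k=np.zeros(m.shape,np.uint8);k[y0:y1,x0:x1]=m[y0:y1,x0:x1]
    cs,_=cv2.findContours(k,cv2.RETR_EXTERNAL,cv2.CHAIN_APPROX_NONE);return max(cs,key=cv2.contourArea)
red=((h[...,0]<6)|(h[...,0]>174))&(h[...,1]>200)&(h[...,2]>110)
p=big(red,310,360,170,205);r=cv2.minAreaRect(p);print("paddle",r,ray(c,*r[0],.105))
b=big((h[...,0]>95)&(h[...,0]<125)&(h[...,1]>100),100,200,130,220);(e,q)=cv2.minEnclosingCircle(b)
print("dish",e,q,ray(c,*e,.012))
# ring: bright grey
m=(h[...,1]<60)&(h[...,2]>120);g=big(m,225,272,165,215);(e,q)=cv2.minEnclosingCircle(g);print("collar",e,q,ray(c,*e,.116))
o=(h[...,0]<15)&(h[...,1]>120)&(h[...,2]>150);g=big(o,238,265,178,205);(e,q)=cv2.minEnclosingCircle(g);print("base",e,q,ray(c,*e,.126))
for n,u,v,z in(("jar",436,188,.11),("tumbler",580,200,.085),("weight",298,416,.04)): print(n,ray(c,u*.64,v*.64,z))
# foot plate
k=big((h[...,2]<95)&(h[...,1]<110),225,350,165,220);r=cv2.minAreaRect(k);print("plate",r,[ray(c,*x,.012)[:2].round(3) for x in cv2.boxPoints(r)])
s=d["scene"];hs=cv2.cvtColor(s["img"],cv2.COLOR_RGB2HSV)
red=((hs[...,0]<6)|(hs[...,0]>174))&(hs[...,1]>180)&(hs[...,2]>110)
p=big(red,170,210,140,175);r=cv2.minAreaRect(p);print("paddle scene",r,ray(s,*r[0],.105))
print("ring scene",ray(s,257,196,.128))
```

```text
paddle ((341.0, 187.0), (0.0, 0.0), 0.0) [ 0.57654484 -0.2409779   0.105     ]
dish (149.0, 169.23077392578125) 23.489362716674805 [0.62644335 0.27730606 0.012     ]
collar (251.31881713867188, 190.67697143554688) 19.862504959106445 [ 0.56338968 -0.01100545  0.116     ]
base (250.0, 190.25) 8.18927001953125 [ 0.56378696 -0.00777819  0.126     ]
jar [ 0.74699666 -0.08011836  0.11      ]
tumbler [ 0.73478148 -0.32392383  0.085     ]
weight [0.36223596 0.15029576 0.04      ]
plate ((288.61773681640625, 191.559814453125), (39.198524475097656, 111.11161041259766), 87.1844482421875) [array([0.614, 0.044]), array([ 0.633, -0.264]), array([ 0.524, -0.27 ]), array([0.505, 0.037])]
paddle scene ((187.8031463623047, 156.63348388671875), (17.085886001586914, 18.9021053314209), 47.72631072998047) [ 0.57838988 -0.2145672   0.105     ]
ring scene [ 0.56691412 -0.00282529  0.128     ]
```

```bash
python3 -m crank '{"translation":[[0.2,0.2,0],[0.4,0.4,0],[0.6,0.6,0],[0.8,0.8,0],[0.9,0.9,0]],"delta_rot":[[0,0,0],[0,0,0],[0,0,0],[0,0,0],[0,0,0]],"claw":[0,0,0,0,0]}' 40
python3 -m crank '{"translation":[[0.12,0.12,0],[0.24,0.25,0],[0.36,0.37,-0.1],[0.36,0.37,-0.1]],"delta_rot":[[0,0,0],[0,0,0],[0,0,0],[0,0,0]],"claw":[0,0,0,0]}'
python3 - <<'E'
from h import *
s=observe();c=wcam(s,camera("wrist"));save(c,"w1.png")
X=[.577,-.2235,.105];print(s["position"],s["ft_force"],proj(c,X))
h=cv2.cvtColor(c["img"],cv2.COLOR_RGB2HSV)
m=(((h[...,0]<6)|(h[...,0]>174))&(h[...,1]>180)&(h[...,2]>90)).astype(np.uint8)
cs,_=cv2.findContours(m,0,2)
for k in sorted(cs,key=cv2.contourArea)[-2:]:
    r=cv2.minAreaRect(k);print(r,ray(c,*r[0],.105))
E
```

```text
clock: 0.72
position: [0.483, -0.3177, 0.4042]
orientation: [0.975, 0.223, -0.0, -0.0]
ft_force: [0.2, -0.2, -0.8]
grip_width: 0.001
grip_force: 0.0
clock: 1.23
position: [0.5733, -0.2245, 0.3759]
orientation: [0.974, 0.225, -0.002, -0.002]
ft_force: [-0.1, -0.8, -0.3]
grip_width: 0.0
grip_force: 0.0
[ 0.57326419 -0.22452412  0.3758716 ] [-0.07046199 -0.76852957 -0.34482785] [258.88134305 189.76898524]
((255.52052307128906, 188.05477905273438), (48.332183837890625, 50.98052215576172), 24.443954467773438) [ 0.5771219  -0.21993486  0.105     ]
```

View pics/w1.png

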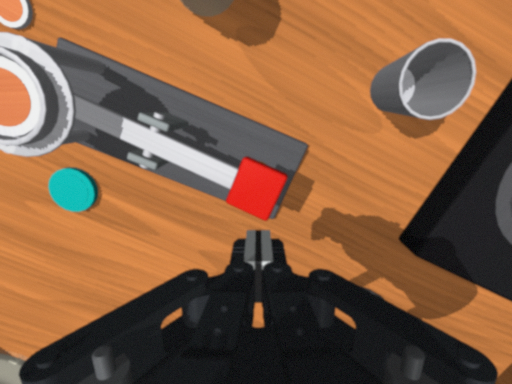

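The wrist view shows the paddle at (256,188), directly ahead of the closed fingers. The position agrees within 3 mm, so I descend.

```bash
python3 -m crank '{"translation":[[0.004,0.004,-0.2],[0.004,0.004,-0.34],[0.004,0.004,-0.36],[0.004,0.004,-0.38]],"delta_rot":[[0,0,0],[0,0,0],[0,0,0],[0,0,0]],"claw":[0,0,0,0]}'
python3 -m crank '{"translation":[[0,0,-0.02],[0,0,-0.04],[0,0,-0.06],[0,0,-0.06]],"delta_rot":[[0,0,0],[0,0,0],[0,0,0],[0,0,0]],"claw":[0,0,0,0]}'
```

```text
clock: 1.78
position: [0.5727, -0.2267, 0.2866]
orientation: [0.975, 0.222, 0.001, 0.001]
ft_force: [1.1, 0.7, 0.1]
grip_width: -0.001
grip_force: 0.0
clock: 2.28
position: [0.5731, -0.2263, 0.2712]
orientation: [0.975, 0.223, 0.001, 0.001]
ft_force: [1.1, -1.5, 2.9]
grip_width: 0.003
grip_force: 1.7
```

```bash
python3 -m crank '{"translation":[[0,0,-0.015],[0,0,-0.03],[0,0,-0.045],[0,0,-0.06],[0,0,-0.06]],"delta_rot":[[0,0,0],[0,0,0],[0,0,0],[0,0,0],[0,0,0]],"claw":[0,0,0,0,0]}'
```

```text
clock: 2.9
position: [0.5731, -0.2264, 0.2559]
orientation: [0.975, 0.223, 0.001, 0.001]
ft_force: [0.2, -2.6, 4.9]
grip_width: -0.001
grip_force: 2.4
```

Lever friction is about 5 N. From here I use 1 mm rows near the earliest buffer height.

```bash
python3 -m crank '{"translation":[[0,0,-0.008],[0,0,-0.016],[0,0,-0.024],[0,0,-0.024]],"delta_rot":[[0,0,0],[0,0,0],[0,0,0],[0,0,0]],"claw":[0,0,0,0]}'
python3 -m crank '{"translation":[[0,0,-0.004],[0,0,-0.008],[0,0,-0.008]],"delta_rot":[[0,0,0],[0,0,0],[0,0,0]],"claw":[0,0,0]}'
python3 -m crank '{"translation":[[0,0,-0.004],[0,0,-0.008],[0,0,-0.008]],"delta_rot":[[0,0,0],[0,0,0],[0,0,0]],"claw":[0,0,0]}'
```

```text
clock: 3.4
position: [0.5731, -0.2264, 0.25]
orientation: [0.975, 0.223, 0.001, 0.001]
ft_force: [1.6, -3.7, 4.4]
grip_width: -0.002
grip_force: 2.6
clock: 3.78
position: [0.5731, -0.2264, 0.2482]
orientation: [0.975, 0.223, 0.001, 0.001]
ft_force: [0.5, -3.5, 5.9]
grip_width: 0.0
grip_force: 3.0
clock: 4.15
position: [0.5731, -0.2264, 0.2462]
orientation: [0.975, 0.223, 0.001, 0.001]
ft_force: [0.5, -4.0, 5.7]
grip_width: 0.003
grip_force: 3.0
```

```bash
cat > ok.py <<'E'
from workcell import *
import sys,numpy as np
s=observe();f=np.linalg.norm(s["ft_force"]);print(round(s["clock"],2),s["position"][2].round(4),s["ft_force"].round(1));sys.exit(int(f>10))
E
python3 -m crank '{"translation":[[0,0,-0.004],[0,0,-0.008],[0,0,-0.008]],"delta_rot":[[0,0,0],[0,0,0],[0,0,0]],"claw":[0,0,0]}' >/dev/null; python3 ok.py &&
python3 -m crank '{"translation":[[0,0,-0.004],[0,0,-0.008],[0,0,-0.008]],"delta_rot":[[0,0,0],[0,0,0],[0,0,0]],"claw":[0,0,0]}' >/dev/null && python3 ok.py &&
python3 -m crank '{"translation":[[0,0,-0.004],[0,0,-0.008],[0,0,-0.008]],"delta_rot":[[0,0,0],[0,0,0],[0,0,0]],"claw":[0,0,0]}' >/dev/null && python3 ok.py &&
python3 -m crank '{"translation":[[0,0,-0.004],[0,0,-0.008],[0,0,-0.008]],"delta_rot":[[0,0,0],[0,0,0],[0,0,0]],"claw":[0,0,0]}' >/dev/null && python3 ok.py
```

```text
4.53 0.2441 [-0.3 -3.3  5.8]
4.9 0.2421 [-0.  -2.7  5.3]
5.28 0.2401 [ 0.  -3.3  4.8]
5.65 0.2381 [ 0.6 -2.7  6.1]
```

```bash
python3 -m crank '{"translation":[[0,0,-0.004],[0,0,-0.008],[0,0,-0.008]],"delta_rot":[[0,0,0],[0,0,0],[0,0,0]],"claw":[0,0,0]}' >/dev/null; python3 ok.py &&
python3 -m crank '{"translation":[[0,0,-0.004],[0,0,-0.008],[0,0,-0.008]],"delta_rot":[[0,0,0],[0,0,0],[0,0,0]],"claw":[0,0,0]}' >/dev/null && python3 ok.py &&
python3 -m crank '{"translation":[[0,0,-0.004],[0,0,-0.008],[0,0,-0.008]],"delta_rot":[[0,0,0],[0,0,0],[0,0,0]],"claw":[0,0,0]}' >/dev/null && python3 ok.py &&
python3 -m crank '{"translation":[[0,0,-0.004],[0,0,-0.008],[0,0,-0.008]],"delta_rot":[[0,0,0],[0,0,0],[0,0,0]],"claw":[0,0,0]}' >/dev/null && python3 ok.py &&
python3 -m crank '{"translation":[[0,0,-0.004],[0,0,-0.008],[0,0,-0.008]],"delta_rot":[[0,0,0],[0,0,0],[0,0,0]],"claw":[0,0,0]}' >/dev/null && python3 ok.py &&
python3 -m crank '{"translation":[[0,0,-0.004],[0,0,-0.008],[0,0,-0.008]],"delta_rot":[[0,0,0],[0,0,0],[0,0,0]],"claw":[0,0,0]}' >/dev/null && python3 ok.py
```

```text
6.03 0.236 [ 1.3 -2.1  5.5]
6.4 0.234 [-0.  -1.3  5.1]
6.78 0.2319 [-0.2 -0.7  6.3]
7.15 0.2299 [-0.3 -0.5  6.3]
7.53 0.2279 [0.4 0.9 5.7]
7.9 0.2259 [-0.7  1.5  6.3]
```

```bash
python3 -m crank '{"translation":[[0,0,-0.004],[0,0,-0.008],[0,0,-0.008]],"delta_rot":[[0,0,0],[0,0,0],[0,0,0]],"claw":[0,0,0]}' >/dev/null; python3 ok.py &&
python3 -m crank '{"translation":[[0,0,-0.004],[0,0,-0.008],[0,0,-0.008]],"delta_rot":[[0,0,0],[0,0,0],[0,0,0]],"claw":[0,0,0]}' >/dev/null && python3 ok.py &&
python3 -m crank '{"translation":[[0,0,-0.004],[0,0,-0.008],[0,0,-0.008]],"delta_rot":[[0,0,0],[0,0,0],[0,0,0]],"claw":[0,0,0]}' >/dev/null && python3 ok.py &&
python3 -m crank '{"translation":[[0,0,-0.004],[0,0,-0.008],[0,0,-0.008]],"delta_rot":[[0,0,0],[0,0,0],[0,0,0]],"claw":[0,0,0]}' >/dev/null && python3 ok.py &&
python3 -m crank '{"translation":[[0,0,-0.004],[0,0,-0.008],[0,0,-0.008]],"delta_rot":[[0,0,0],[0,0,0],[0,0,0]],"claw":[0,0,0]}' >/dev/null && python3 ok.py &&
python3 -m crank '{"translation":[[0,0,-0.004],[0,0,-0.008],[0,0,-0.008]],"delta_rot":[[0,0,0],[0,0,0],[0,0,0]],"claw":[0,0,0]}' >/dev/null && python3 ok.py
```

```text
8.28 0.2248 [-1.6  3.5 11. ]
```

Force is climbing, so the buffer has been met. I add small increments.

```bash
python3 -m crank '{"translation":[[0,0,-0.002],[0,0,-0.002]],"delta_rot":[[0,0,0],[0,0,0]],"claw":[0,0]}' | grep -E "pos|ft"
python3 -m crank '{"translation":[[0,0,-0.002],[0,0,-0.002]],"delta_rot":[[0,0,0],[0,0,0]],"claw":[0,0]}'| grep -E "pos|ft"
```

```text
position: [0.5732, -0.2251, 0.2247]
ft_force: [-3.1, 3.3, 12.0]
position: [0.5732, -0.225, 0.2245]
ft_force: [-3.6, 2.8, 13.8]
```

```bash
python3 -m crank '{"translation":[[0,0,-0.004],[0,0,-0.004],[0,0,-0.004]],"delta_rot":[[0,0,0],[0,0,0],[0,0,0]],"claw":[0,0,0]}' | grep -E "pos|ft"
python3 ok.py
```

```text
position: [0.5732, -0.225, 0.2241]
ft_force: [-4.9, 4.5, 15.7]
9.15 0.2241 [-4.9  4.5 15.7]
```

Firmly down at about 17 N. Now I retreat straight up and go over the ring.

```bash
python3 -m crank '{"translation":[[0,0,0.1],[0,0,0.3],[0,0,0.5],[0,0.2,0.7],[0,0.4,0.8]],"delta_rot":[[0,0,0],[0,0,0],[0,0,0],[0,0,0],[0,0,0]],"claw":[0,0,0,50,100]}' | grep -E "pos|ft"
python3 -m crank '{"translation":[[-0.02,0.2,0],[-0.05,0.4,0],[-0.05,0.45,0],[-0.05,0.45,0]],"delta_rot":[[0,0,0],[0,0,0],[0,0,0],[0,0,0]],"claw":[100,100,100,100]}' | grep -E "pos|ft|wid"
python3 - <<'E'
from h import *
s=observe();c=wcam(s,camera("wrist"));save(c,"w2.png");t=camera("scene");save(t,"s2.png")
print(s["position"],s["orientation"])
h=cv2.cvtColor(c["img"],cv2.COLOR_RGB2HSV)
m=((h[...,0]<16)&(h[...,1]>100)&(h[...,2]>150)).astype(np.uint8)
for z in(.15,.165): print(proj(c,[.5635,-.009,z]))
cv2.imwrite("pics/w2s.png",np.hstack([c["img"],cv2.resize(t["img"][140:260,130:330],(640,384))])[:,:,::-1][:, :])
E
python3 -c "
import cv2;a=cv2.imread('pics/w2s.png');cv2.imwrite('pics/w2s.png',cv2.resize(a,(800,267)))"
```

```text
position: [0.5726, -0.1263, 0.4219]
ft_force: [0.6, 1.3, 0.2]
position: [0.5604, -0.0138, 0.4196]
ft_force: [0.8, -0.8, -0.6]
grip_width: 0.999
[ 0.56037714 -0.01384129  0.41958667] [ 9.74619518e-01  2.23867191e-01 -5.06642928e-04 -1.37578130e-04]
[253.59503884 189.649006  ]
[253.33348685 194.40150527]
```

View pics/w2s.png

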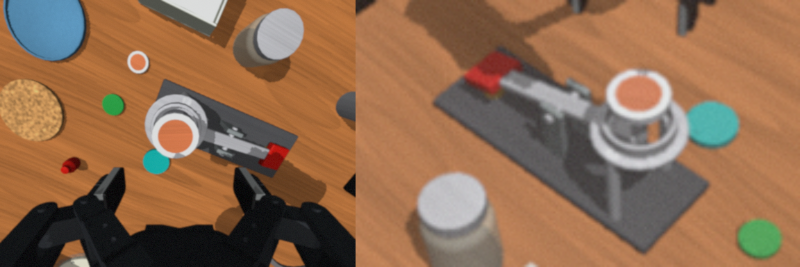

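The base stands clear above the ring, at about (252,193) in the wrist image. I triangulate it across the two views and locate the dish as well.

Run:
```python
from h import *
s=observe();c=wcam(s,camera("wrist"));t=camera("scene")
def best(im,lo,x0,x1,y0,y1):
    h=cv2.cvtColor(im,cv2.COLOR_RGB2HSV);w=((h[...,1]<45)&(h[...,2]>215)).astype(np.uint8)
    # white ring outer contour
    k=np.zeros_like(w);k[y0:y1,x0:x1]=w[y0:y1,x0:x1]
    cs,_=cv2.findContours(k,0,1);q=max(cs,key=lambda q:cv2.contourArea(cv2.convexHull(q)));return cv2.fitEllipse(cv2.convexHull(q))
e1=best(c["img"],0,205,310,150,240);e2=best(t["img"],0,270-0,320,150,215) if 0 else best(t["img"],0,235,290,165,205)
print(e1,e2)
for z in np.arange(.155,.181,.005): print(z,ray(c,*e1[0],z)[:2].round(4),ray(t,*e2[0],z)[:2].round(4))
def blue(c):
    h=cv2.cvtColor(c["img"],cv2.COLOR_RGB2HSV);m=((h[...,0]>98)&(h[...,0]<120)&(h[...,1]>90)&(h[...,2]>60)).astype(np.uint8)
    cs,_=cv2.findContours(m,0,1);q=max(cs,key=cv2.contourArea);return cv2.fitEllipse(cv2.convexHull(q))
for x in(t,camera("top")):
    e=blue(x);print("dish",e,ray(x,*e[0],.012))
```

```text
((249.81747436523438, 194.20831298828125), (62.093727111816406, 65.4979019165039), 93.9324951171875) ((257.138427734375, 181.7816925048828), (21.30500602722168, 27.404123306274414), 89.72041320800781)
0.155 [ 0.5596 -0.0088] [ 0.5546 -0.0136]
0.16 [ 0.5611 -0.0083] [ 0.5576 -0.0107]
0.165 [ 0.5625 -0.0078] [ 0.5606 -0.0077]
0.17 [ 0.564  -0.0072] [ 0.5636 -0.0048]
0.17500000000000002 [ 0.5654 -0.0067] [ 0.5667 -0.0019]
0.18000000000000002 [ 0.5669 -0.0062] [0.5697 0.0011]
dish ((344.89654541015625, 323.4464416503906), (63.508827209472656, 71.43512725830078), 124.48829650878906) [0.61766302 0.28392665 0.012     ]
dish ((148.17715454101562, 170.235107421875), (41.7598876953125, 49.00265884399414), 87.30665588378906) [0.62359144 0.27953383 0.012     ]
```

```bash
python3 -m crank '{"translation":[[0.012,0.024,-0.15],[0.012,0.024,-0.3],[0.012,0.024,-0.38],[0.012,0.024,-0.44],[0.012,0.024,-0.44]],"delta_rot":[[0,0,0],[0,0,0],[0,0,0],[0,0,0],[0,0,0]],"claw":[100,100,100,100,100]}'
python3 -m crank '{"translation":[[0,0,0],[0,0,0],[0,0,0],[0,0,0],[0,0,0]],"delta_rot":[[0,0,0],[0,0,0],[0,0,0],[0,0,0],[0,0,0]],"claw":[60,50,50,50,50]}' 40
```

```text
clock: 11.15
position: [0.5633, -0.0087, 0.3095]
orientation: [0.975, 0.223, -0.001, -0.0]
ft_force: [0.6, 0.2, -0.6]
grip_width: 1.001
grip_force: 0.0
clock: 11.78
position: [0.5636, -0.0084, 0.311]
orientation: [0.975, 0.223, 0.001, 0.0]
ft_force: [3.4, 0.5, 4.1]
grip_width: 0.676
grip_force: 43.0
```

```bash
python3 -m crank '{"translation":[[0,0,0.04],[0,0,0.12],[0,0,0.25],[0,0,0.4],[0,0,0.4]],"delta_rot":[[0,0,0],[0,0,0],[0,0,0],[0,0,0],[0,0,0]],"claw":[50,50,50,50,50]}'
python3 - <<'E'
from h import *
s=observe();c=wcam(s,camera("wrist"));t=camera("scene")
cv2.imwrite("pics/w3.png",cv2.resize(np.hstack([c["img"],t["img"]]),(800,300))[:,:,::-1])
def blue(c):
    h=cv2.cvtColor(c["img"],cv2.COLOR_RGB2HSV);m=((h[...,0]>98)&(h[...,0]<120)&(h[...,1]>90)&(h[...,2]>60)).astype(np.uint8)
    cs,_=cv2.findContours(m,0,1);q=max(cs,key=cv2.contourArea);return cv2.fitEllipse(cv2.convexHull(q))
e=blue(c);print(e,ray(c,*e[0],.012))
E
```

```text
clock: 12.4
position: [0.5633, -0.0085, 0.4151]
orientation: [0.975, 0.223, 0.003, 0.001]
ft_force: [1.1, -0.4, -1.8]
grip_width: 0.668
grip_force: 43.1
((64.13078308105469, 29.491209030151367), (107.59663391113281, 135.65408325195312), 145.2342529296875) [0.6178515  0.27946634 0.012     ]
```

View pics/w3.png

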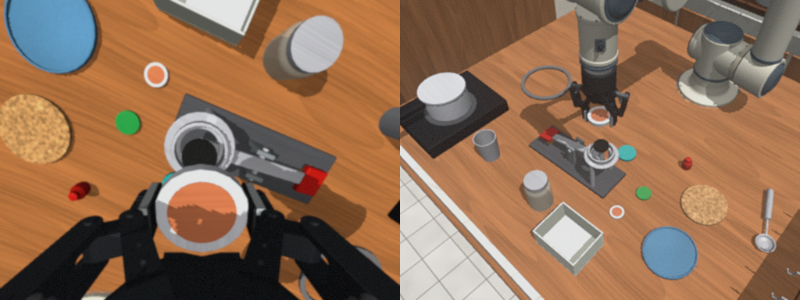

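The base is held level between the pads. I carry it over the dish.

```bash
python3 -m crank '{"translation":[[0.03,0.15,0],[0.07,0.37,0],[0.11,0.6,0],[0.16,0.82,0],[0.18,0.9,0]],"delta_rot":[[0,0,0],[0,0,0],[0,0,0],[0,0,0],[0,0,0]],"claw":[50,50,50,50,50]}'|grep -E "pos|wid"
python3 -m crank '{"translation":[[0.02,0.14,0],[0.04,0.24,-0.1],[0.04,0.26,-0.2],[0.04,0.26,-0.2]],"delta_rot":[[0,0,0],[0,0,0],[0,0,0],[0,0,0]],"claw":[50,50,50,50]}' |grep -E "pos|wid|ft|ori"
python3 - <<'E'
from h import *
s=observe();c=wcam(s,camera("wrist"));save(c,"w4.png")
print(s["position"],proj(c,[.618,.282,.012]))
h=cv2.cvtColor(c["img"],cv2.COLOR_RGB2HSV);m=((h[...,0]>98)&(h[...,0]<120)&(h[...,1]>90)&(h[...,2]>60)).astype(np.uint8)
cs,_=cv2.findContours(m,0,1);q=max(cs,key=cv2.contourArea)[:,0].astype(float)
q=q[q[:,1]<q[:,1].min()+60]
P=np.array([ray(c,*x,.012)[:2] for x in q])
from scipy.optimize import least_squares
r=least_squares(lambda p:np.hypot(*(P-p).T)-.071,[.618,.282],loss="soft_l1",f_scale=.001);print(r.x,np.abs(r.fun).mean())
E
```

```text
position: [0.6083, 0.2196, 0.407]
grip_width: 0.671
position: [0.6182, 0.2813, 0.3553]
orientation: [0.975, 0.223, -0.004, 0.001]
ft_force: [-0.8, 0.1, -1.5]
grip_width: 0.666
[0.61818945 0.28133482 0.35525039] [256.40710928 174.35830979]
[0.61211809 0.27875308] 0.0006951057372492945
```

View pics/w4.png

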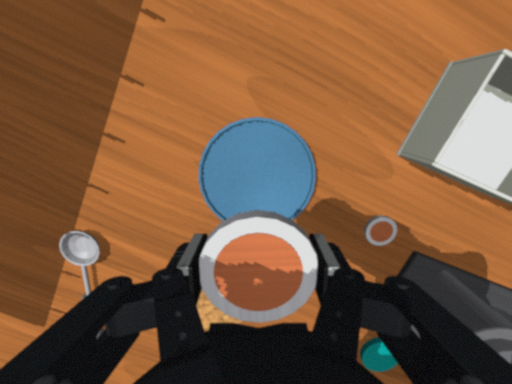

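The dish is centred at (258,172), which matches the TCP within a few mm. I descend.

```bash
python3 -m crank '{"translation":[[-0.008,0,-0.2],[-0.008,0,-0.4],[-0.008,0,-0.58],[-0.008,0,-0.66],[-0.008,0,-0.66]],"delta_rot":[[0,0,0],[0,0,0],[0,0,0],[0,0,0],[0,0,0]],"claw":[50,50,50,50,50]}'|grep -E "pos|wid|ft"
python3 ok.py && python3 -m crank '{"translation":[[0,0,-0.015],[0,0,-0.03],[0,0,-0.03]],"delta_rot":[[0,0,0],[0,0,0],[0,0,0]],"claw":[50,50,50]}'|grep -E "pos|ft"
```

```text
position: [0.6164, 0.281, 0.1947]
ft_force: [-0.4, -0.0, -1.0]
grip_width: 0.673
14.3 0.1947 [-0.4 -0.  -1. ]
position: [0.6165, 0.2816, 0.1884]
ft_force: [0.4, -0.0, -1.3]
```

```bash
python3 -m crank '{"translation":[[0,0,-0.015],[0,0,-0.03],[0,0,-0.03]],"delta_rot":[[0,0,0],[0,0,0],[0,0,0]],"claw":[50,50,50]}'>/dev/null; python3 ok.py &&
python3 -m crank '{"translation":[[0,0,-0.008],[0,0,-0.016],[0,0,-0.016]],"delta_rot":[[0,0,0],[0,0,0],[0,0,0]],"claw":[50,50,50]}'>/dev/null && python3 ok.py &&
python3 -m crank '{"translation":[[0,0,-0.006],[0,0,-0.012],[0,0,-0.012]],"delta_rot":[[0,0,0],[0,0,0],[0,0,0]],"claw":[50,50,50]}'>/dev/null && python3 ok.py
python3 - <<'E'
from h import *
t=camera("scene");cv2.imwrite("pics/s5.png",cv2.resize(t["img"][200:380,260:460],(800,600),interpolation=cv2.INTER_CUBIC)[:,:,::-1])
E
```

```text
15.05 0.1793 [ 0.4  0.3 -1.9]
15.43 0.177 [-2.1 -0.7  3.7]
15.8 0.177 [-8.6 -3.3 15.6]
```

View pics/s5.png

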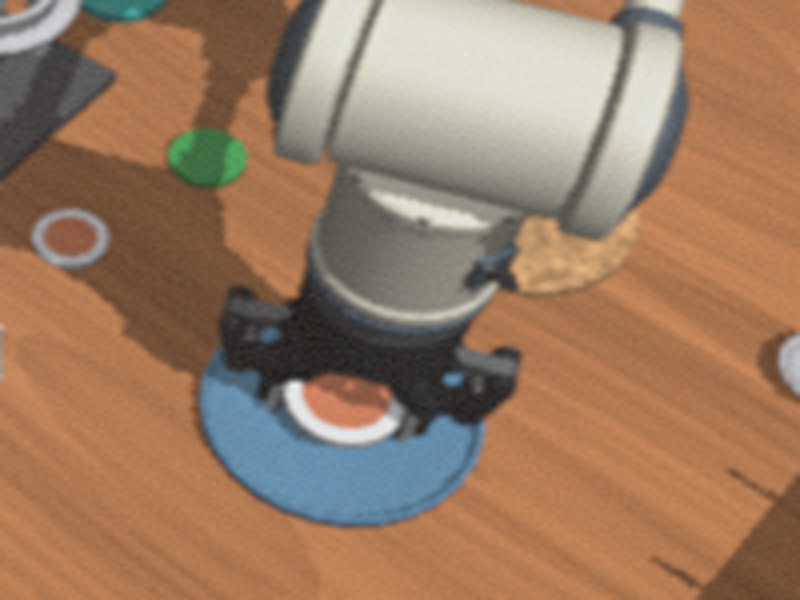

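The fingertips touch the dish floor while the base still hangs about 14 mm above it, so releasing here would drop it. I'll set it back on the plunger and regrip it nearer the tips.

```bash
python3 -m crank '{"translation":[[0,0,0.1],[0,0,0.3],[0,0,0.55],[-0.02,-0.1,0.8],[-0.04,-0.25,0.96]],"delta_rot":[[0,0,0],[0,0,0],[0,0,0],[0,0,0],[0,0,0]],"claw":[50,50,50,50,50]}'|grep -E "pos|wid|ft"
python3 -m crank '{"translation":[[-0.04,-0.2,0],[-0.08,-0.42,0],[-0.12,-0.64,0],[-0.16,-0.85,0],[-0.172,-0.91,0]],"delta_rot":[[0,0,0],[0,0,0],[0,0,0],[0,0,0],[0,0,0]],"claw":[50,50,50,50,50]}'|grep -E "pos|wid|ft"
python3 -m crank '{"translation":[[0,0,-0.02],[0,0,-0.2],[0,0,-0.2]],"delta_rot":[[0,0,0],[0,0,0],[0,0,0]],"claw":[50,50,50]}'|grep -E "pos|wid|ft"
```

```text
position: [0.6059, 0.2193, 0.4158]
ft_force: [0.2, -0.1, -1.4]
grip_width: 0.67
position: [0.5628, -0.0112, 0.413]
ft_force: [0.9, -0.0, -1.9]
grip_width: 0.673
position: [0.563, -0.0069, 0.3579]
ft_force: [-0.4, 0.5, -2.6]
grip_width: 0.675
```

```bash
python3 -m crank '{"translation":[[0,-0.004,-0.08],[0,-0.004,-0.15],[0,-0.004,-0.15]],"delta_rot":[[0,0,0],[0,0,0],[0,0,0]],"claw":[50,50,50]}'|grep -E "pos|wid|ft"
python3 ok.py && python3 -m crank '{"translation":[[0,0,-0.008],[0,0,-0.016],[0,0,-0.016]],"delta_rot":[[0,0,0],[0,0,0],[0,0,0]],"claw":[50,50,50]}'|grep -E "pos|ft"
```

```text
position: [0.5632, -0.0092, 0.3237]
ft_force: [-0.1, 0.5, -2.1]
grip_width: 0.673
17.85 0.3237 [-0.1  0.5 -2.1]
position: [0.5634, -0.0095, 0.3219]
ft_force: [-1.0, 0.8, -1.7]
```

```bash
sed 's/int(f>10)/int(s["ft_force"][2]>2.5)/' ok.py > ok2.py
python3 -m crank '{"translation":[[0,0,-0.012],[0,0,-0.024],[0,0,-0.024]],"delta_rot":[[0,0,0],[0,0,0],[0,0,0]],"claw":[50,50,50]}'>/dev/null; python3 ok2.py &&
python3 -m crank '{"translation":[[0,0,-0.006],[0,0,-0.006]],"delta_rot":[[0,0,0],[0,0,0]],"claw":[50,50]}'>/dev/null && python3 ok2.py &&
python3 -m crank '{"translation":[[0,0,-0.006],[0,0,-0.006]],"delta_rot":[[0,0,0],[0,0,0]],"claw":[50,50]}'>/dev/null && python3 ok2.py &&
python3 -m crank '{"translation":[[0,0,-0.006],[0,0,-0.006]],"delta_rot":[[0,0,0],[0,0,0]],"claw":[50,50]}'>/dev/null && python3 ok2.py
```

```text
18.6 0.315 [-0.3  0.  -1.1]
18.85 0.3139 [ 0.3 -0.3 -1.5]
19.1 0.3124 [ 0.2 -0.2 -0.7]
19.35 0.3111 [-1.1 -0.4 -1.1]
```

```bash
python3 -m crank '{"translation":[[0,0,-0.004],[0,0,-0.004]],"delta_rot":[[0,0,0],[0,0,0]],"claw":[50,50]}'>/dev/null; python3 ok2.py &&
python3 -m crank '{"translation":[[0,0,-0.004],[0,0,-0.004]],"delta_rot":[[0,0,0],[0,0,0]],"claw":[50,50]}'>/dev/null && python3 ok2.py &&
python3 -m crank '{"translation":[[0,0,-0.004],[0,0,-0.004]],"delta_rot":[[0,0,0],[0,0,0]],"claw":[50,50]}'>/dev/null && python3 ok2.py &&
python3 -m crank '{"translation":[[0,0,-0.004],[0,0,-0.004]],"delta_rot":[[0,0,0],[0,0,0]],"claw":[50,50]}'>/dev/null && python3 ok2.py
```

```text
19.6 0.3109 [-2.7  0.7  3.7]
```

Contact came at the same height as before (0.311). I open, rise 11 mm and regrip.

```bash
python3 -m crank '{"translation":[[0,0,0],[0,0,0],[0,0,0.046],[0,0,0.046]],"delta_rot":[[0,0,0],[0,0,0],[0,0,0],[0,0,0]],"claw":[80,95,95,95]}'|grep -E "pos|wid|ft"
python3 - <<'E'
from h import *
s=observe();c=wcam(s,camera("wrist"));t=camera("scene")
cv2.imwrite("pics/w6.png",cv2.resize(np.hstack([c["img"],cv2.resize(t["img"][140:260,130:330],(640,384))]),(800,267))[:,:,::-1])
E
```

```text
position: [0.5636, -0.0095, 0.3233]
ft_force: [-0.5, 0.6, -0.1]
grip_width: 0.953
```

View pics/w6.png

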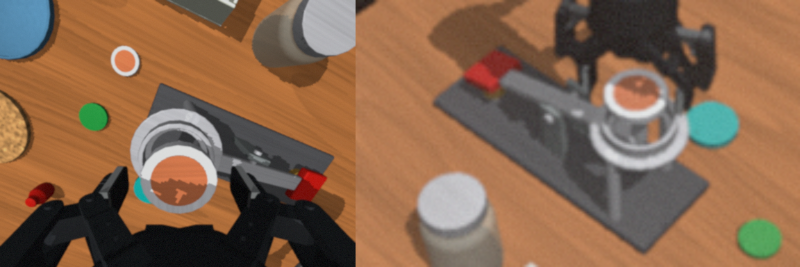

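The base rests level on the plunger between the open fingers. I close on it, lift, and carry it to the dish.

```bash
python3 -m crank '{"translation":[[0,0,0],[0,0,0],[0,0,0],[0,0,0],[0,0,0]],"delta_rot":[[0,0,0],[0,0,0],[0,0,0],[0,0,0],[0,0,0]],"claw":[60,50,50,50,50]}' 40|grep -E "pos|wid|ft|grip"
python3 -m crank '{"translation":[[0,0,0.04],[0,0,0.12],[0,0,0.25],[0,0,0.37],[0,0,0.37]],"delta_rot":[[0,0,0],[0,0,0],[0,0,0],[0,0,0],[0,0,0]],"claw":[50,50,50,50,50]}'|grep -E "pos|wid|ft|grip"
```

```text
position: [0.5633, -0.0095, 0.3214]
ft_force: [0.6, 0.1, -0.3]
grip_width: 0.67
grip_force: 43.1
position: [0.5633, -0.0094, 0.4188]
ft_force: [-0.3, 0.7, -0.9]
grip_width: 0.668
grip_force: 43.0
```

```bash
python3 -m crank '{"translation":[[0.03,0.15,0],[0.07,0.37,0],[0.11,0.6,0],[0.15,0.82,0],[0.17,0.9,0]],"delta_rot":[[0,0,0],[0,0,0],[0,0,0],[0,0,0],[0,0,0]],"claw":[50,50,50,50,50]}'|grep -E "pos|wid"
python3 -m crank '{"translation":[[0.02,0.14,0],[0.04,0.24,-0.15],[0.041,0.262,-0.35],[0.041,0.262,-0.5],[0.041,0.262,-0.5]],"delta_rot":[[0,0,0],[0,0,0],[0,0,0],[0,0,0],[0,0,0]],"claw":[50,50,50,50,50]}' |grep -E "pos|wid|ft"
python3 -m crank '{"translation":[[0,0,-0.15],[0,0,-0.3],[0,0,-0.35],[0,0,-0.4],[0,0,-0.4]],"delta_rot":[[0,0,0],[0,0,0],[0,0,0],[0,0,0],[0,0,0]],"claw":[50,50,50,50,50]}' |grep -E "pos|wid|ft"
```

```text
position: [0.6058, 0.2187, 0.4121]
grip_width: 0.672
position: [0.6154, 0.2802, 0.2833]
ft_force: [-0.3, 0.1, -0.9]
grip_width: 0.673
position: [0.6163, 0.281, 0.1897]
ft_force: [0.3, 0.1, -1.4]
grip_width: 0.669
```

```bash
python3 -m crank '{"translation":[[0,0,-0.015],[0,0,-0.03],[0,0,-0.03]],"delta_rot":[[0,0,0],[0,0,0],[0,0,0]],"claw":[50,50,50]}'>/dev/null; python3 ok2.py &&
python3 -m crank '{"translation":[[0,0,-0.006],[0,0,-0.006]],"delta_rot":[[0,0,0],[0,0,0]],"claw":[50,50]}'>/dev/null && python3 ok2.py &&
python3 -m crank '{"translation":[[0,0,-0.006],[0,0,-0.006]],"delta_rot":[[0,0,0],[0,0,0]],"claw":[50,50]}'>/dev/null && python3 ok2.py &&
python3 -m crank '{"translation":[[0,0,-0.006],[0,0,-0.006]],"delta_rot":[[0,0,0],[0,0,0]],"claw":[50,50]}'>/dev/null && python3 ok2.py &&
python3 -m crank '{"translation":[[0,0,-0.006],[0,0,-0.006]],"delta_rot":[[0,0,0],[0,0,0]],"claw":[50,50]}'>/dev/null && python3 ok2.py &&
python3 -m crank '{"translation":[[0,0,-0.006],[0,0,-0.006]],"delta_rot":[[0,0,0],[0,0,0]],"claw":[50,50]}'>/dev/null && python3 ok2.py
```

```text
23.7 0.1814 [-0.   0.1 -1.3]
23.95 0.18 [-0.   1.1 -1.6]
24.2 0.1784 [ 0.3  0.3 -1.4]
24.45 0.1772 [-0.8  0.3 -0.2]
24.7 0.1771 [-3.2 -2.2  5.3]
```

Touching at the floor, with the base only about 3 mm up. I release in small openings, then retreat.

```bash
python3 -m crank '{"translation":[[0,0,0.004],[0,0,0.004],[0,0,0.004],[0,0,0.004],[0,0,0.004]],"delta_rot":[[0,0,0],[0,0,0],[0,0,0],[0,0,0],[0,0,0]],"claw":[66,68,72,80,88]}' 20|grep -E "pos|wid|ft"
python3 -m crank '{"translation":[[0,0,0.02],[0,0,0.15],[0,0,0.4],[0,0,0.65],[0,0,0.8]],"delta_rot":[[0,0,0],[0,0,0],[0,0,0],[0,0,0],[0,0,0]],"claw":[95,95,95,95,95]}'|grep -E "pos|wid|ft"
python3 -m crank '{"translation":[[0,0,0],[0,0,0],[0,0,0]],"delta_rot":[[0,0,0],[0,0,0],[0,0,0]],"claw":[95,95,95]}'|grep -E "pos|ft"
python3 - <<'E'
from h import *
s=observe();c=wcam(s,camera("wrist"));t=camera("scene")
cv2.imwrite("pics/w7.png",cv2.resize(np.hstack([c["img"],t["img"]]),(800,300))[:,:,::-1])
print(proj(c,[.616,.281,.018]))
E
```

```text
position: [0.6161, 0.281, 0.1764]
ft_force: [-0.0, 0.6, -0.2]
grip_width: 0.881
position: [0.6158, 0.2809, 0.382]
ft_force: [0.6, 1.1, 0.4]
grip_width: 0.947
position: [0.6161, 0.281, 0.3739]
ft_force: [-0.0, -0.2, 0.3]
[257.00262422 173.33997008]
```

View pics/w7.png

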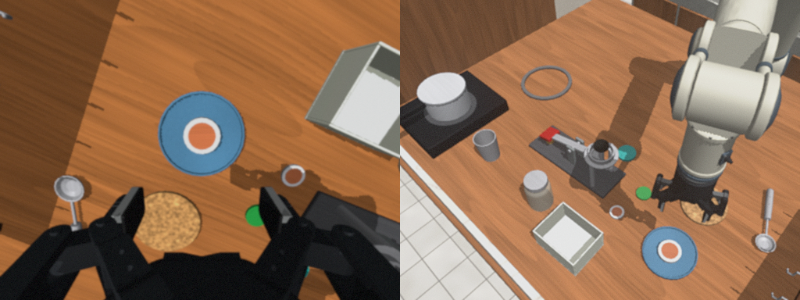

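The base lies flat and nearly concentric in the blue dish, at (202,135) in the wrist view, and the other objects look undisturbed.

```bash
python3 -c "
from workcell import *
print(close_job())"
```

```text
the job is handed in; nothing more can be done
None
```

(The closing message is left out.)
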